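# Pack the flint box in the kit case and snap the lid shut

### The arm

A 6-joint arm with a two-finger parallel gripper is mounted at the origin on a cart in front of the work surface, level with it; the furniture and walls round the work are solid. World frame = base frame: x ahead of the robot, y to its left, z up, the work surface at z = 0. Lengths are in m, angles in rad, forces in N, time in s.
With the tool pointing down it reaches from about 0.35 to 0.975 m from the base axis. Payload 4.9 kg.
Tool frame: the origin (TCP) lies at the very end of the fingers, on their centre line; the grasp point (between the pads) lies 19 mm behind it; z points along the fingers, y is the line along which they close (so a half turn about z gives the same grasp; the last joint's range is limited). The gripper opens to 85 mm and grips with 20 to 120 N. Pads are 22 mm wide; open, the fingers measure 114 mm over their backs; the gripper's body (76 mm by 85 mm) begins 54 mm behind the grasp point. The pads swing forward as they close: fully open they stand 13 mm farther back than shut.
Start: joints at [-1.252, 0.053, 1.613, -0, 1.476, -0.119], TCP at [0.265, -0.566, 0.231] pointing down, gripper open.
Joint ranges: [-3.01, 3.01], [-1.01, 2.22], [0.06, 2.58], [-1.02, 4.17], [0.09, 2.62], [-3.14, 3.14]. Speed limits (rad/s): [2.57, 2.57, 3.14, 3.14, 3.14, 3.14].

### API

Orientations are given as a unit quaternion [w, x, y, z].
In Python, from plant import manip gives the robot as it stands.
- The arm moves only by the tool send_rows, never from a script. Its argument "increments" is a list of rows, each an object of numbers: "claw": the closure, from -1 (fully open) to 1 (shut); "dx", "dy", "dz": the shift along the tool's x, y, z in units of 0.5 m (1.0 is 0.5 m); "yaw": the turn about the tool's z in units of 1.5 rad (1.0 is 1.5 rad). A call has 1 to 20 rows; each row is the pose to reach, as a shift and turn from the pose commanded when the call began, along the tool's axes at that moment; what a row does not reach only later rows make up. A row lasts 1/8 s, in which the tool goes at most 62.5 mm and 10.7 degrees, less where a joint would pass 70% of its speed; a pose out of reach is approached as far as the arm can. A call with a number of a shift or a turn outside -1 to 1 is refused whole. A call with a gripper value outside its range is refused whole. The fingers move at their own pace and stop on an object; the grip force is fixed at half the most. Time passes only in rows, so rows that repeat a pose let the fingers close. It gives the time, the measured TCP pose, the force, the opening and the grip force at its end, in the units of the state.
- manip.state(): the state, without advancing time (a new reading comes with each control period).
- manip.grab_frame(name): name is "side" or "top" or "wrist"; returns the picture (400x640x3 uint8, red, green, blue); there is no depth.
- manip.camera_params(name): a dict with "camera_matrix" (3x3 intrinsics, pixels), "k1" (the pictures are not rectified: a ray, as slopes to the right and down, at radius r is drawn at 1 + k1 r^2 times it, then the intrinsics apply), "extrinsics" (4x4, takes a point from world to camera coordinates); the wrist camera has in their place "tool_from_camera" (4x4, takes a point from camera to tool coordinates, whose origin is the TCP and whose axes are the flange's). Camera axes: x right, y down, z forward; pixel columns grow to the right and rows downward; lengths in m; the calibration is good to about 2 mm. A picture is of the moment at which its call begins: read the wrist's pose just before it. camera_params takes no time and is no camera call.
- manip.job_done(): hands the job in; it is judged then, once.
The state is a dict: "time": time; "joint_pos": joint angles; "joint_vel": joint speeds; "joint_efforts": joint torques, N m; "tool_pos": TCP position; "tool_rot": TCP orientation; "contact_force": force on the tool from outside, world axes, zero at the start; "ft_torque": the same for the moment, N m; "gripper_width": opening from 0.0 (shut) to 1.0 (fully open); "grasp_force": force on a finger pad.
Only numpy, scipy, OpenCV 4.12 (cv2) and the standard library are available. Lean on these libraries where they do the work, as an engineer would, in place of code of your own. Each camera call takes 0.05 s, during which the arm holds its last target. There are 200 camera calls.

### The job

Take the small red box out of its grey rack and pack it, right way up, in the fitted pocket of the open orange kit case, lowering it in the fingers right to the pocket floor rather than dropping it; the rack bares only the box's two short end faces and the case has finger room only beside its two long faces, so set it down on the bench on the way and take it again the other way round. Then swing the lid over and press its front edge down until the spring catch snaps and the lid stays fully shut by itself. It takes a firm push of the thumb (about 15 N), but never lean on the lid with more than 50 N, and leave the tools and tape lying about where they are.

Things in the scene. Friction and masses are not known exactly. Their poses are not given: they have to be found in the camera images.
- flint_box: Small red cardboard box to be packed, loose, 45 x 60 x 30 mm (x, y, z), about 60 g. Origin at the centre of its underside; z up; y is its long direction. Starts in the far bay of the rack, its underside 4 mm above the bench.
- rack: Grey steel rack fixed to the bench, 108 x 76 x 38 mm, origin under its centre; two bays side by side along its x, the nearer (-x) empty. Walls at the x sides of a bay: 4 mm thick, to 38 mm high (4 mm above the box's top). Its y ends have only low lips, 4 mm thick, to 10 mm.
- bay (a point): Centre of the floor of the rack's far bay (rack x +26 mm), 4 mm above the bench; the bay is 48 mm wide in x, 68 mm long in y. The box starts here and can be taken only by its y ends, 60 mm apart, with the fingertips above the lips.
- case: Orange plastic kit case fixed to the bench, tub 124 x 120 x 42 mm (x, y, z), origin under its middle; its front with the spring catch faces its -x, the lid hinge runs along its back (+x). Inside is a black foam insert, top 38 mm above the bench, with the pocket; a brass nozzle is fixed behind the pocket.
- pocket (a point): Centre of the pocket's floor, 6 mm above the bench, at case (-10, 0) mm; axes as the case's. The pocket is 70 mm (x) by 53 mm (y): the box goes in with its y along the case's x, either way round. Finger wells in the middle of its two y sides, 42 mm wide in x, reach 55 mm from its centre in y, same floor. Its x ends are solid foam.
- case_lid (a joint): Angle of the case lid about the hinge (rad): 0 fully shut, grows as it opens; starts at about 1.8 (leaning back a little past upright). A stiff hinge (0.13 N m) keeps the lid where it is left. On closing, the hasp meets the spring catch at about 0.09; about 10 N at the front edge carries it over, and past 0.045 it snaps home. A lid left higher is not latched.
- case_lid_hinge (a point): Middle of the lid's hinge axis, at case (60, 0, 42) mm; the axis runs along the case's y. The lid is a flat plate 126 mm long from the hinge, 120 mm wide and 8 mm thick; a steel hasp, 30 mm wide, hangs at its free edge, out to 133 mm from the hinge.
- lid_edge (a point): Point on the outer face of the lid, 115 mm from the hinge and 11 mm inside its free edge, midway in width; 50 mm above the bench when shut. Press here.
- black_tape: Roll of black tape, 62 mm across, 19 mm high, lying flat; bystander. Origin at the centre of its underside.
- pliers_red: Pliers with red grips, 54 x 190 x 15 mm, long in y; bystander. Origin at the centre of the underside.
- screwdriver: Short blue screwdriver, 26 x 189 x 25 mm, long in y; bystander. Origin at the centre of the underside.

How it is judged:
By the outcome, as a careful person would: the job done as asked, in the order asked, and still so for the second after the job is handed in, with the robot touching nothing.
It also fails if it takes over 64 s, if anything falls off the work surface, if the arm or the gripper's body presses on something with over 40 N, if the wrist force passes 120 N, or if a joint passes its speed limit or range.

## Working session

There is one attempt and no reset: what is moved stays moved. The work goes in short steps, Python scripts to look and compute and a tool call to move; the robot and the scene stay as the last step left them, time stands still between calls to the robot, and variables do not carry over. Pictures are saved under pics/ and viewed, at most 10 in all, crops included, and the job is handed in when it is done.

Besides the shell and the picture viewer there is one more tool, called after "Request:" as a command line: name --argument value ..., lists and objects as JSON in quotes. send_rows: Moves the arm, as the interface text tells. Shifts and turns lie within -1 to 1; 1 stands for 0.5 m of shift or 1.5 rad of turn. Its arguments: {"type":"object","properties":{"increments":{"type":"array","items":{"type":"object","properties":{"claw":{"type":"number"},"dx":{"type":"number"},"dy":{"type":"number"},"dz":{"type":"number"},"yaw":{"type":"number"}}}}},"required":["increments"]}

```bash
ls; mkdir -p pics
python3 - <<'E'
from plant import manip
import cv2,numpy as np
s=manip.state();print(s)
for n in("side","top"):
    im=manip.grab_frame(n);cv2.imwrite(f"pics/{n}0.png",im[:,:,::-1]);p=manip.camera_params(n)
    print(n,{k:np.round(v,4).tolist() for k,v in p.items()})
print(manip.camera_params("wrist"))
a=cv2.imread("pics/side0.png");b=cv2.imread("pics/top0.png")
E
```

```text
pics
{'time': 0.0, 'joint_pos': array([-1.25199693e+00,  5.33906167e-02,  1.61432919e+00,  3.97661176e-06,
        1.47599983e+00, -1.18996928e-01]), 'joint_vel': array([ 0.00097721,  0.00024481,  0.0006258 ,  0.00108778, -0.00088737,
        0.00087372]), 'joint_efforts': array([ 2.23905125e-03, -3.93683553e+01, -3.70176315e+01, -1.22629416e-05,
        6.91286725e-03,  2.14570974e-05]), 'tool_pos': array([ 0.26476705, -0.56544315,  0.23002108]), 'tool_rot': array([-1.05838871e-03,  9.76136799e-01,  2.17153903e-01, -1.04098407e-04]), 'contact_force': array([ 0.09742123, -0.09611806,  0.21301193]), 'ft_torque': array([0.06484309, 0.00298474, 0.03024846]), 'grasp_force': 0.0, 'gripper_width': 1.000012441723558}
side {'camera_matrix': [[514.9674, 0.0, 321.9146], [0.0, 514.9674, 196.7759], [0.0, 0.0, 1.0]], 'k1': -0.092, 'extrinsics': [[-0.952, -0.3059, -0.0104, 0.5518], [-0.1497, 0.4947, -0.8561, 0.1178], [0.267, -0.8134, -0.5168, 1.5131], [0.0, 0.0, 0.0, 1.0]]}
top {'camera_matrix': [[381.0198, 0.0, 324.6526], [0.0, 381.0198, 201.3539], [0.0, 0.0, 1.0]], 'k1': 0.0084, 'extrinsics': [[0.0237, -0.9993, -0.0295, 0.0307], [-0.9804, -0.0175, -0.1962, 0.5835], [0.1955, 0.0336, -0.9801, 1.0202], [0.0, 0.0, 0.0, 1.0]]}
{'camera_matrix': array([[289.81321483,   0.        , 318.79361673],
       [  0.        , 289.81321483, 199.61825703],
       [  0.        ,   0.        ,   1.        ]]), 'k1': -0.0037613301468193017, 'tool_from_camera': array([[ 1.68161039e-04, -9.61737524e-01, -2.73972455e-01,
         6.97499246e-02],
       [ 9.99999907e-01,  5.29781495e-05,  4.27816545e-04,
         7.24013729e-05],
       [-3.96932671e-04, -2.73972502e-01,  9.61737444e-01,
        -1.41537250e-01],
       [ 0.00000000e+00,  0.00000000e+00,  0.00000000e+00,
         1.00000000e+00]])}
```

View pics/top0.png

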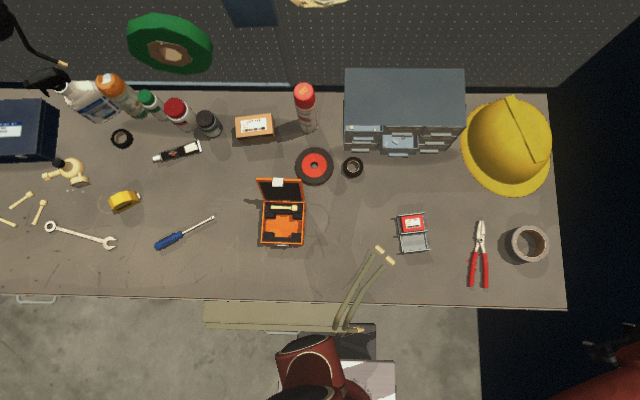

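View pics/side0.png

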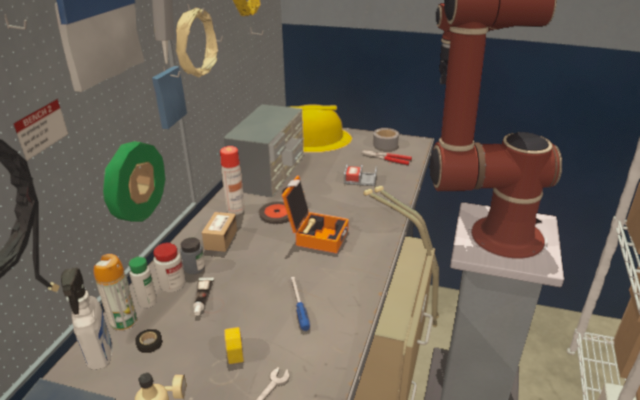

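Top view: the rack is at about (412,233) with the red box in its far bay at (412,223). The case is at (283,215) with its lid hinged at the back, towards row 200. The bystanders (pliers at 480,255 and screwdriver at 185,233) lie clear of both. The side view agrees. Next I compute rough positions and look with the wrist camera.

```bash
cat > h.py <<'E'
from plant import manip
import cv2,numpy as np
from scipy.spatial.transform import Rotation as R
def pose(s=None):
    s=s or manip.state();q=s['tool_rot'];T=np.eye(4)
    T[:3,:3]=R.from_quat([q[1],q[2],q[3],q[0]]).as_matrix();T[:3,3]=s['tool_pos'];return T
def cam(name,T=None):
    p=manip.camera_params(name)
    E=np.linalg.inv(p['extrinsics']) if name!='wrist' else T@p['tool_from_camera']
    return p['camera_matrix'],p['k1'],E
def ray(c,px):
    K,k1,E=c;px=np.atleast_2d(np.float64(px))
    n=cv2.undistortPoints(px[:,None],K,np.array([k1,0,0,0.]))[:,0]
    d=np.c_[n,np.ones(len(n))]@E[:3,:3].T
    return E[:3,3],d
def onplane(c,px,z):
    o,d=ray(c,px);return o+d*((z-o[2])/d[:,2])[:,None]
def proj(c,P):
    K,k1,E=c;W=np.linalg.inv(E)
    return cv2.projectPoints(np.float64(np.atleast_2d(P)),cv2.Rodrigues(W[:3,:3])[0],W[:3,3],K,np.array([k1,0,0,0.]))[0][:,0]
def goto(P,yawdeg=None,T=None):
    """shift in tool units to world TCP P; yaw units so tool y axis points along world angle yawdeg (mod 180)"""
    T=pose() if T is None else T
    d=T[:3,:3].T@(np.array(P)-T[:3,3])/0.5
    y=None
    if yawdeg is not None:
        v=T[:3,:3].T@np.array([np.cos(np.radians(yawdeg)),np.sin(np.radians(yawdeg)),0])
        a=np.arctan2(v[1],v[0])-np.pi/2; a=(a+np.pi/2)%np.pi-np.pi/2; y=a/1.5
    return d.round(4),y
def shot(name,tag):
    T=pose();im=manip.grab_frame(name)[:,:,::-1].copy();cv2.imwrite(f'pics/{tag}.png',im);return im,cam(name,T)
E
python3 - <<'E'
from h import *
c=cam('top');np.set_printoptions(precision=4,suppress=True)
print(onplane(c,[[412,223]],.034),onplane(c,[[412,240]],.038),onplane(c,[[283,222],[283,202],[264,245],[303,245]],.042), onplane(c,[[412,297]],0))
b=onplane(c,[[412,225]],.034)[0]
T=pose();print(T)
b[2]=.23
print(goto([b[0]-.06,b[1],.24],0))
E
```

```text
[[ 0.5293 -0.2061  0.034 ]] [[ 0.4806 -0.2043  0.038 ]] [[0.5239 0.1609 0.042 ]
 [0.582  0.1635 0.042 ]
 [0.4574 0.2117 0.042 ]
 [0.4597 0.1014 0.042 ]] [[ 0.3236 -0.2083  0.    ]]
[[ 0.9057  0.4239 -0.0006  0.2648]
 [ 0.4239 -0.9057  0.0018 -0.5655]
 [ 0.0002 -0.0019 -1.      0.2302]
 [ 0.      0.      0.      1.    ]]
(array([ 0.665 , -0.4827, -0.0186]), np.float64(-0.7553497160556475))
```

Request:
send_rows --increments '[{"dx": 0.8,"dy": -0.42,"dz": 0.14,"yaw": 0.292,"claw": -1},{"dx": 0.8,"dy": -0.42,"dz": 0.14,"yaw": 0.292,"claw": -1},{"dx": 0.8,"dy": -0.42,"dz": 0.14,"yaw": 0.292,"claw": -1},{"dx": 0.8,"dy": -0.42,"dz": 0.14,"yaw": 0.292,"claw": -1},{"dx": 0.8,"dy": -0.42,"dz": 0.14,"yaw": 0.292,"claw": -1},{"dx": 0.8,"dy": -0.42,"dz": 0.14,"yaw": 0.292,"claw": -1},{"dx": 0.8,"dy": -0.42,"dz": 0.14,"yaw": 0.292,"claw": -1},{"dx": 0.8,"dy": -0.42,"dz": 0.14,"yaw": 0.292,"claw": -1},{"dx": 0.8,"dy": -0.42,"dz": 0.14,"yaw": 0.292,"claw": -1},{"dx": 0.8,"dy": -0.42,"dz": 0.14,"yaw": 0.292,"claw": -1}]'

```text
time: 1.35
tool_pos: [0.5377, -0.2073, 0.1614]
tool_rot: [0.0, 1.0, -0.001, -0.0]
contact_force: [0.4, -0.2, -0.2]
gripper_width: 1.002
grasp_force: 0.0
```

Run:
```python
from h import *
im,c=shot('wrist','w1');np.set_printoptions(precision=4,suppress=True)
print(pose(),manip.state()['time'])
hsv=cv2.cvtColor(im,cv2.COLOR_BGR2HSV)
m=(((hsv[...,0]<8)|(hsv[...,0]>172))&(hsv[...,1]>120)&(hsv[...,2]>60)).astype(np.uint8)
for k in cv2.findContours(m,0,2)[0]:
    if cv2.contourArea(k)>1500: print(cv2.minAreaRect(k),cv2.boundingRect(k))
```

```text
[[ 1.     -0.002   0.0001  0.5377]
 [-0.002  -1.     -0.0006 -0.2076]
 [ 0.0001  0.0006 -1.      0.1616]
 [ 0.      0.      0.      1.    ]] 1.4
((318.9499816894531, 198.15000915527344), (45.25482940673828, 63.2153434753418), 81.8698959350586) (285, 172, 68, 53)
((19.5, 25.5), (51.0, 39.0), 90.0) (0, 0, 40, 52)
```

View pics/w1.png

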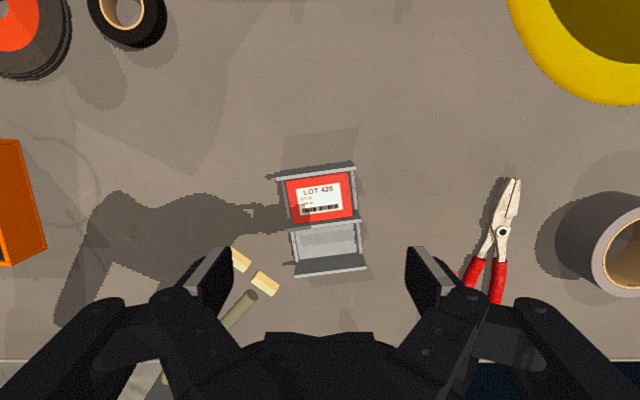

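The wrist view shows the red box in the far bay, centred at (319,198) and tilted about 8°. The empty bay is at (327,245) and the pliers are well to the right. Next I measure the box and rack direction.

Run:
```python
from h import *
np.set_printoptions(precision=4,suppress=True)
im=cv2.imread('pics/w1.png');T=pose();c=cam('wrist',T)
hsv=cv2.cvtColor(im,cv2.COLOR_BGR2HSV)
m=(((hsv[...,0]<8)|(hsv[...,0]>172))&(hsv[...,1]>120)&(hsv[...,2]>60)).astype(np.uint8)
k=max(cv2.findContours(m[100:260,250:380],0,2)[0],key=cv2.contourArea)+[250,100]
W=onplane(c,k[:,0],.034)[:,:2]*1000
r=cv2.minAreaRect(W.astype(np.float32));print(r,cv2.boxPoints(r)/1000)
# wall top ends picked: far wall, mid, near; angle
for z,p in((.038,[[276,177],[355,163]]),(.038,[[290,227],[362,218]])):
    q=onplane(c,p,z);d=q[1]-q[0];print(q,np.degrees(np.arctan2(d[1],d[0])))
# white label
w=((hsv[...,1]<40)&(hsv[...,2]>180)).astype(np.uint8)[160:235,280:360]
k=max(cv2.findContours(w,0,2)[0],key=cv2.contourArea)+[280,160]
r=cv2.minAreaRect((onplane(c,k[:,0],.034)[:,:2]*1000).astype(np.float32));print('label',r)
print(manip.state()['joint_pos'])
```

```text
((531.89697265625, -208.12496948242188), (45.17425537109375, 60.24692916870117), 8.137091636657715) [[ 0.5053 -0.1815]
 [ 0.5138 -0.2411]
 [ 0.5585 -0.2347]
 [ 0.55   -0.1751]]
[[ 0.5539 -0.168   0.038 ]
 [ 0.5669 -0.241   0.038 ]] -79.97045361887831
[[ 0.5042 -0.1795  0.038 ]
 [ 0.5134 -0.2496  0.038 ]] -82.5474893148824
label ((531.697265625, -207.98194885253906), (25.812969207763672, 40.97946548461914), 7.668075084686279)
[-0.4974 -0.0095  1.7948 -0.0004  1.356   1.0756]
```

Request:
send_rows --increments '[{"dx": -0.0116,"dy": 0.001,"dz": 0.1,"yaw": -0.093,"claw": -1},{"dx": -0.0116,"dy": 0.001,"dz": 0.15,"yaw": -0.093,"claw": -1},{"dx": -0.0116,"dy": 0.001,"dz": 0.2,"yaw": -0.093,"claw": -1},{"dx": -0.0116,"dy": 0.001,"dz": 0.25,"yaw": -0.093,"claw": -1},{"dx": -0.0116,"dy": 0.001,"dz": 0.29,"yaw": -0.093,"claw": -1},{"dx": -0.0116,"dy": 0.001,"dz": 0.305,"yaw": -0.093,"claw": -1},{"dx": -0.0116,"dy": 0.001,"dz": 0.305,"yaw": -0.093,"claw": -1},{"dx": -0.0116,"dy": 0.001,"dz": 0.305,"yaw": -0.093,"claw": 1},{"dx": -0.0116,"dy": 0.001,"dz": 0.305,"yaw": -0.093,"claw": 1},{"dx": -0.0116,"dy": 0.001,"dz": 0.305,"yaw": -0.093,"claw": 1},{"dx": -0.0116,"dy": 0.001,"dz": 0.305,"yaw": -0.093,"claw": 1},{"dx": -0.0116,"dy": 0.001,"dz": 0.305,"yaw": -0.093,"claw": 1},{"dx": -0.0116,"dy": 0.001,"dz": 0.305,"yaw": -0.093,"claw": 1}]'

```text
time: 3.02
tool_pos: [0.5337, -0.2074, 0.0104]
tool_rot: [0.001, 0.998, 0.07, 0.001]
contact_force: [-0.2, 0.3, 6.1]
gripper_width: 0.686
grasp_force: 66.9
```

Run:
```python
from h import *
s=manip.state();print(s['tool_pos'],s['gripper_width'],s['grasp_force'],s['contact_force'])
T=pose();print(T.round(4))
```

```text
[ 0.53365473 -0.20736771  0.01040917] 0.6861745630369227 66.94717526435852 [-0.20558462  0.34995731  6.08757146]
[[ 0.9903  0.139   0.0025  0.5337]
 [ 0.139  -0.9903 -0.0013 -0.2074]
 [ 0.0023  0.0017 -1.      0.0104]
 [ 0.      0.      0.      1.    ]]
```

Request:
send_rows --increments '[{"dz": -0.03,"claw": 1},{"dz": -0.1,"claw": 1},{"dz": -0.2,"claw": 1},{"dx": 0.04,"dy": -0.16,"dz": -0.2,"yaw": -0.3,"claw": 1},{"dx": 0.079,"dy": -0.327,"dz": -0.2,"yaw": -0.954,"claw": 1},{"dx": 0.079,"dy": -0.327,"dz": -0.2,"yaw": -0.954,"claw": 1},{"dx": 0.079,"dy": -0.327,"dz": -0.2,"yaw": -0.954,"claw": 1},{"dx": 0.079,"dy": -0.327,"dz": -0.2,"yaw": -0.954,"claw": 1},{"dx": 0.079,"dy": -0.327,"dz": -0.2,"yaw": -0.954,"claw": 1},{"dx": 0.079,"dy": -0.327,"dz": -0.2,"yaw": -0.954,"claw": 1},{"dx": 0.079,"dy": -0.327,"dz": -0.12,"yaw": -0.954,"claw": 1},{"dx": 0.079,"dy": -0.327,"dz": -0.06,"yaw": -0.954,"claw": 1},{"dx": 0.079,"dy": -0.327,"dz": -0.02,"yaw": -0.954,"claw": 1},{"dx": 0.079,"dy": -0.327,"dz": -0.01,"yaw": -0.954,"claw": 1},{"dx": 0.079,"dy": -0.327,"dz": -0.01,"yaw": -0.954,"claw": 1}]'

```text
invalid input
```

Run:
```python
from h import *
s=manip.state();print(s['tool_pos'],s['gripper_width'],s['grasp_force'],s['contact_force'],s['joint_pos'])
T=pose();print(T.round(4))
im,c=shot('side','s1');p=proj(c,[T[:3,3]])[0].astype(int);print(p)
cv2.imwrite('pics/s1c.png',cv2.resize(im[p[1]-50:p[1]+50,p[0]-70:p[0]+70],None,fx=5,fy=5))
```

```text
[ 0.53365473 -0.20736771  0.01040917] 0.6861745630369227 66.94717526435852 [-0.20558462  0.34995731  6.08757146] [-5.00610837e-01  1.68563786e-01  1.88611092e+00  4.94082732e-05
  1.08404905e+00  9.30745172e-01]
[[ 0.9903  0.139   0.0025  0.5337]
 [ 0.139  -0.9903 -0.0013 -0.2074]
 [ 0.0023  0.0017 -1.      0.0104]
 [ 0.      0.      0.      1.    ]]
[352 175]
```

View pics/s1c.png

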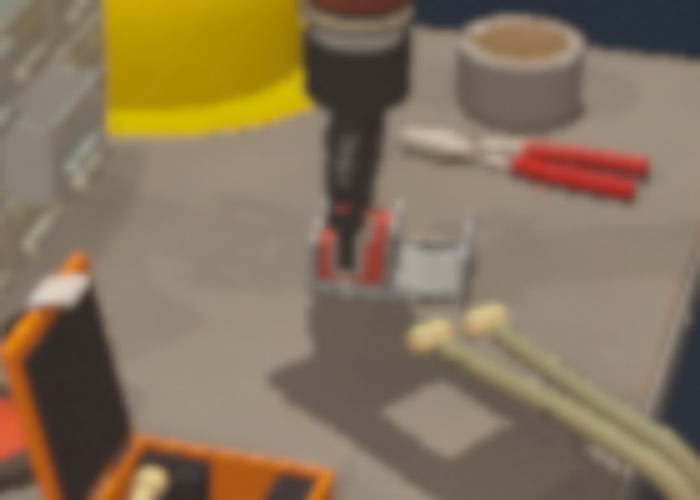

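The side view shows the fingers on the box's end face inside the rack, a good grasp. The last call was refused whole, possibly because of missing keys, so I'm sending it again with all of them.

Request:
send_rows --increments '[{"dx": 0,"dy": 0,"dz": -0.03,"yaw": 0,"claw": 1},{"dx": 0,"dy": 0,"dz": -0.1,"yaw": 0,"claw": 1},{"dx": 0,"dy": 0,"dz": -0.2,"yaw": 0,"claw": 1},{"dx": 0.04,"dy": -0.16,"dz": -0.2,"yaw": -0.3,"claw": 1},{"dx": 0.079,"dy": -0.327,"dz": -0.2,"yaw": -0.954,"claw": 1},{"dx": 0.079,"dy": -0.327,"dz": -0.2,"yaw": -0.954,"claw": 1},{"dx": 0.079,"dy": -0.327,"dz": -0.2,"yaw": -0.954,"claw": 1},{"dx": 0.079,"dy": -0.327,"dz": -0.2,"yaw": -0.954,"claw": 1},{"dx": 0.079,"dy": -0.327,"dz": -0.2,"yaw": -0.954,"claw": 1},{"dx": 0.079,"dy": -0.327,"dz": -0.2,"yaw": -0.954,"claw": 1},{"dx": 0.079,"dy": -0.327,"dz": -0.12,"yaw": -0.954,"claw": 1},{"dx": 0.079,"dy": -0.327,"dz": -0.06,"yaw": -0.954,"claw": 1},{"dx": 0.079,"dy": -0.327,"dz": -0.02,"yaw": -0.954,"claw": 1},{"dx": 0.079,"dy": -0.327,"dz": -0.01,"yaw": -0.954,"claw": 1},{"dx": 0.079,"dy": -0.327,"dz": -0.01,"yaw": -0.954,"claw": 1}]'

```text
time: 4.95
tool_pos: [0.5493, -0.0394, 0.0144]
tool_rot: [0.0, 0.707, 0.707, 0.0]
contact_force: [-0.2, 0.2, -0.9]
gripper_width: 0.686
grasp_force: 67.4
```

Run:
```python
from h import *
s=manip.state();print(s['time'],s['tool_pos'],s['gripper_width'],s['grasp_force'],s['contact_force'],s['joint_pos'])
T=pose();print(T.round(4))
im,c=shot('side','s2');p=proj(c,[T[:3,3]])[0].astype(int);print(p)
cv2.imwrite('pics/s2c.png',cv2.resize(im[p[1]-50:p[1]+50,p[0]-70:p[0]+70],None,fx=5,fy=5))
```

```text
4.95 [ 0.54927663 -0.03943094  0.01439705] 0.6860678565122044 67.41312146186829 [-0.17920433  0.20397485 -0.86392546] [-2.06817758e-01  1.16374554e-01  1.93662644e+00  5.66237005e-06
  1.08794285e+00 -2.06333938e-01]
[[ 5.000e-04  1.000e+00  6.000e-04  5.493e-01]
 [ 1.000e+00 -5.000e-04 -1.000e-04 -3.940e-02]
 [-1.000e-04  6.000e-04 -1.000e+00  1.440e-02]
 [ 0.000e+00  0.000e+00  0.000e+00  1.000e+00]]
[334 197]
```

View pics/s2c.png

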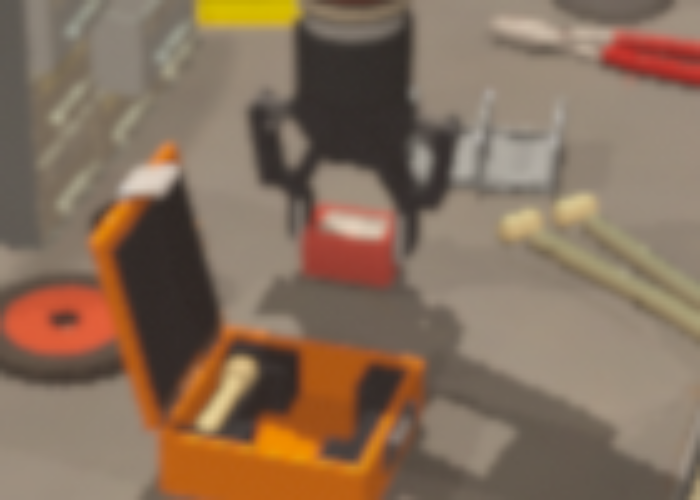

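The box is held upright just above the bench, clear of everything. Lowering now.

Request:
send_rows --increments '[{"dx": 0,"dy": 0,"dz": 0.01,"yaw": 0,"claw": 1},{"dx": 0,"dy": 0,"dz": 0.014,"yaw": 0,"claw": 1},{"dx": 0,"dy": 0,"dz": 0.016,"yaw": 0,"claw": 1},{"dx": 0,"dy": 0,"dz": 0.016,"yaw": 0,"claw": 1}]'

```text
time: 5.5
tool_pos: [0.549, -0.0394, 0.0065]
tool_rot: [0.0, 0.707, 0.707, 0.0]
contact_force: [-2.7, -0.1, 5.0]
gripper_width: 0.686
grasp_force: 67.9
```

Request:
send_rows --increments '[{"dx": 0,"dy": 0,"dz": 0.016,"yaw": 0,"claw": -1},{"dx": 0,"dy": 0,"dz": 0.016,"yaw": 0,"claw": -1},{"dx": 0,"dy": 0,"dz": 0.016,"yaw": 0,"claw": -1},{"dx": 0,"dy": 0,"dz": 0.016,"yaw": 0,"claw": -1},{"dx": 0,"dy": 0,"dz": 0.016,"yaw": 0,"claw": -1},{"dx": 0,"dy": 0,"dz": -0.1,"yaw": 0,"claw": -1},{"dx": 0,"dy": 0,"dz": -0.2,"yaw": 0,"claw": -1},{"dx": 0.08,"dy": 0.04,"dz": -0.38,"yaw": 1,"claw": -1},{"dx": 0.08,"dy": 0.04,"dz": -0.38,"yaw": 1,"claw": -1},{"dx": 0.08,"dy": 0.04,"dz": -0.38,"yaw": 1,"claw": -1},{"dx": 0.08,"dy": 0.04,"dz": -0.38,"yaw": 1,"claw": -1},{"dx": 0.08,"dy": 0.04,"dz": -0.38,"yaw": 1,"claw": -1},{"dx": 0.08,"dy": 0.04,"dz": -0.38,"yaw": 1,"claw": -1},{"dx": 0.08,"dy": 0.04,"dz": -0.38,"yaw": 1,"claw": -1},{"dx": 0.08,"dy": 0.04,"dz": -0.38,"yaw": 1,"claw": -1},{"dx": 0.08,"dy": 0.04,"dz": -0.38,"yaw": 1,"claw": -1},{"dx": 0.08,"dy": 0.04,"dz": -0.38,"yaw": 1,"claw": -1}]'

```text
time: 7.62
tool_pos: [0.5688, 0.0006, 0.1958]
tool_rot: [-0.0, 0.999, 0.036, 0.0]
contact_force: [-0.0, 0.5, -0.4]
gripper_width: 1.002
grasp_force: 0.0
```

Run:
```python
from h import *
np.set_printoptions(precision=4,suppress=True)
im,c=shot('wrist','w2');T=pose();print(T,manip.state()['time'],manip.state()['joint_pos'])
hsv=cv2.cvtColor(im,cv2.COLOR_BGR2HSV)
m=(((hsv[...,0]<8)|(hsv[...,0]>172))&(hsv[...,1]>120)&(hsv[...,2]>60)).astype(np.uint8)
for k in cv2.findContours(m,0,2)[0]:
    if cv2.contourArea(k)>1000:
        r=cv2.minAreaRect((onplane(c,k[:,0],.03)[:,:2]*1000).astype(np.float32));print(cv2.boundingRect(k),r)
```

```text
[[ 0.9974  0.0723  0.      0.5688]
 [ 0.0723 -0.9974 -0.      0.0006]
 [ 0.      0.     -1.      0.1958]
 [ 0.      0.      0.      1.    ]] 7.675 [-0.1297 -0.0562  1.7815 -0.      1.4163  1.3687]
(333, 171, 46, 59) ((552.7075805664062, -40.65256118774414), (64.07988739013672, 46.95907211303711), 0.27619001269340515)
(213, 1, 76, 84) ((700.9440307617188, 75.60064697265625), (71.7339859008789, 71.8607177734375), 4.152419090270996)
```

View pics/w2.png

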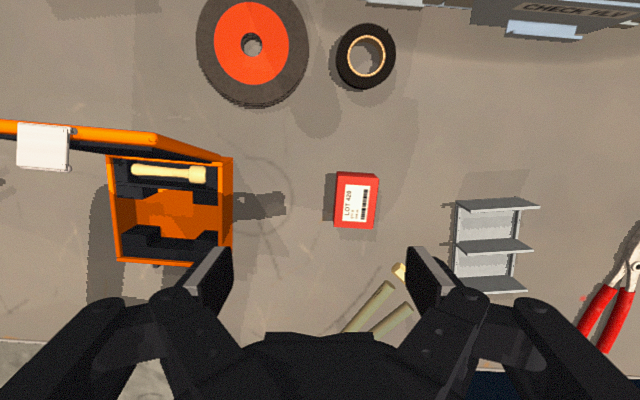

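The wrist view shows the box upright on the bench at (355,200). The case is at (170,210), partly oblique, so I'll look from above it before taking the box again.

Request:
send_rows --increments '[{"dx": -0.0945,"dy": -0.324,"dz": 0.03,"yaw": 0.048,"claw": -1},{"dx": -0.0945,"dy": -0.324,"dz": 0.03,"yaw": 0.048,"claw": -1},{"dx": -0.0945,"dy": -0.324,"dz": 0.03,"yaw": 0.048,"claw": -1},{"dx": -0.0945,"dy": -0.324,"dz": 0.03,"yaw": 0.048,"claw": -1},{"dx": -0.0945,"dy": -0.324,"dz": 0.03,"yaw": 0.048,"claw": -1},{"dx": -0.0945,"dy": -0.324,"dz": 0.03,"yaw": 0.048,"claw": -1}]'

```text
time: 8.43
tool_pos: [0.5109, 0.158, 0.1811]
tool_rot: [0.0, 1.0, -0.001, 0.0]
contact_force: [-0.5, 0.9, 0.1]
gripper_width: 0.999
grasp_force: 0.0
```

Run:
```python
from h import *
np.set_printoptions(precision=4,suppress=True)
im,c=shot('wrist','w3');T=pose();print(T,manip.state()['time'])
np.save('w3T.npy',T)
cv2.imwrite('pics/w3c.png',cv2.resize(im[100:300,190:450],None,fx=3,fy=3))
```

```text
[[ 1.     -0.0031  0.0004  0.5109]
 [-0.0031 -1.     -0.0001  0.1579]
 [ 0.0004  0.0001 -1.      0.181 ]
 [ 0.      0.      0.      1.    ]] 8.475
```

View pics/w3c.png

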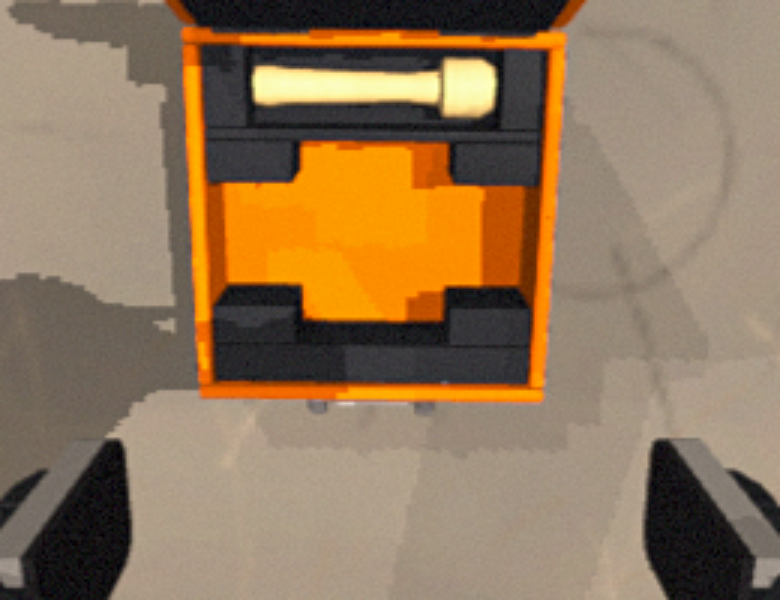

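Crop of the wrist view: the tub's outer rim runs from about (183,30)/(565,35) at the back to (201,388)/(545,388) at the front. The pocket lies in the middle, with its wells left and right. Next I fit the rim edges.

Run:
```python
from h import *
np.set_printoptions(precision=4,suppress=True)
im=cv2.imread('pics/w3.png');c=cam('wrist',np.load('w3T.npy'))
f=lambda p:np.array(p)/3.+[190,100]-0.33
P=onplane(c,f([[183,30],[565,35],[544,388],[201,388]]),.042);print('rim guess',P)
hsv=cv2.cvtColor(im,cv2.COLOR_BGR2HSV)
o=((hsv[...,0]>3)&(hsv[...,0]<22)&(hsv[...,1]>170)).astype(np.uint8)
L=[];Rr=[]
for r in range(118,222,4):
    x=np.flatnonzero(o[r,240:390])+240
    L.append([x.min()-.5,r]);Rr.append([x.max()+.5,r])
for n,q in(('L',L),('R',Rr)):
    w=onplane(c,q,.042); a,b=np.polyfit(w[:,0],w[:,1],1);res=w[:,1]-np.polyval([a,b],w[:,0])
    k=abs(res)<.0015;a,b=np.polyfit(w[k,0],w[k,1],1);print(n,'y at x=.51:',a*.51+b,'angle',np.degrees(np.arctan(a)),k.sum(),abs(res).max())
F=[]
for x in range(262,366,4):
    y=np.flatnonzero(o[205:245,x])+205
    if len(y):F.append([x,y.max()+.5])
w=onplane(c,F,.042);print('front',np.c_[np.array(F)[:,1],w[:,:2]][::5])
print('white nozzle/foam corners', onplane(c,f([[299,183],[452,183],[302,290],[446,290]]),.038))
```

```text
rim guess [[0.5876 0.2206 0.042 ]
 [0.5857 0.1027 0.042 ]
 [0.469  0.1038 0.042 ]
 [0.4694 0.2224 0.042 ]]
L y at x=.51: 0.22276464538435933 angle -1.0195539170050312 26 0.0004654652057367037
R y at x=.51: 0.10365237353844606 angle -0.8716797537731381 26 0.00046494412399622487
front [[232.5      0.4655   0.217 ]
 [232.5      0.4654   0.1962]
 [232.5      0.4653   0.1754]
 [233.5      0.4642   0.1546]
 [233.5      0.4641   0.1338]
 [233.5      0.464    0.113 ]]
white nozzle/foam corners [[0.5396 0.1867 0.038 ]
 [0.5395 0.1366 0.038 ]
 [0.5033 0.1868 0.038 ]
 [0.5031 0.138  0.038 ]]
```

Run:
```python
from h import *
np.set_printoptions(precision=4,suppress=True)
c=cam('side')
px=np.array([[265,185],[250,110],[435,232],[455,130],[297,240],[408,255],[412,150],[298,100]])/5+[264,147]
o,d=ray(c,px);print(o+d*((-.039-o[1])/d[:,1])[:,None])
print(goto([.550,-.0413,.08],-90), goto([.550,-.0413,.011],-90))
```

```text
[[ 0.6083 -0.039   0.0574]
 [ 0.6176 -0.039   0.1113]
 [ 0.4934 -0.039   0.0415]
 [ 0.4819 -0.039   0.1179]
 [ 0.5868 -0.039   0.0194]
 [ 0.5112 -0.039   0.0211]
 [ 0.5096 -0.039   0.0992]
 [ 0.5851 -0.039   0.1234]]
(array([0.0794, 0.3982, 0.2021]), np.float64(-0.0020792648652743217)) (array([0.0793, 0.3982, 0.3401]), np.float64(-0.0020792648652743217))
```

Request:
send_rows --increments '[{"dx": 0.079,"dy": 0.398,"dz": 0.0,"yaw": -0.002,"claw": -1},{"dx": 0.079,"dy": 0.398,"dz": 0.0,"yaw": -0.002,"claw": -1},{"dx": 0.079,"dy": 0.398,"dz": 0.05,"yaw": -0.002,"claw": -1},{"dx": 0.079,"dy": 0.398,"dz": 0.1,"yaw": -0.002,"claw": -1},{"dx": 0.079,"dy": 0.398,"dz": 0.2,"yaw": -0.002,"claw": -1},{"dx": 0.079,"dy": 0.398,"dz": 0.26,"yaw": -0.002,"claw": -1},{"dx": 0.079,"dy": 0.398,"dz": 0.31,"yaw": -0.002,"claw": -1},{"dx": 0.079,"dy": 0.398,"dz": 0.34,"yaw": -0.002,"claw": -1},{"dx": 0.079,"dy": 0.398,"dz": 0.34,"yaw": -0.002,"claw": -1},{"dx": 0.079,"dy": 0.398,"dz": 0.34,"yaw": -0.002,"claw": 1},{"dx": 0.079,"dy": 0.398,"dz": 0.34,"yaw": -0.002,"claw": 1},{"dx": 0.079,"dy": 0.398,"dz": 0.34,"yaw": -0.002,"claw": 1},{"dx": 0.079,"dy": 0.398,"dz": 0.34,"yaw": -0.002,"claw": 1},{"dx": 0.079,"dy": 0.398,"dz": 0.34,"yaw": -0.002,"claw": 1},{"dx": 0.079,"dy": 0.398,"dz": 0.34,"yaw": -0.002,"claw": 1},{"dx": 0.079,"dy": 0.398,"dz": 0.34,"yaw": -0.002,"claw": 1}]'

```text
time: 10.48
tool_pos: [0.5509, -0.0404, 0.0125]
tool_rot: [0.0, 1.0, 0.001, 0.001]
contact_force: [0.4, -0.1, 7.3]
gripper_width: 0.511
grasp_force: 64.1
```

Run:
```python
from h import *
np.set_printoptions(precision=4,suppress=True)
T=pose();print(T)
# box centre x in the hand from wrist view of top face
im,c=shot('wrist','w4')
hsv=cv2.cvtColor(im,cv2.COLOR_BGR2HSV)
m=(((hsv[...,0]<8)|(hsv[...,0]>172))&(hsv[...,1]>120)&(hsv[...,2]>60)).astype(np.uint8)
z=proj(c,[[.52,-.0413,.03],[.58,-.0413,.03]]);print('expected ends',z)
k=max([k for k in cv2.findContours(m,0,2)[0] if cv2.pointPolygonTest(k,(320.,float(z[:,1].mean())),True)>-40],key=cv2.contourArea)
print(cv2.boundingRect(k),onplane(c,[[320,k[:,0,1].max()],[320,k[:,0,1].min()]],.03))
print(goto([.518,.1627,.017],-90.95))
```

```text
[[ 1.      0.0014  0.0029  0.5509]
 [ 0.0014 -1.     -0.0006 -0.0404]
 [ 0.0029  0.0006 -1.      0.0125]
 [ 0.      0.      0.      1.    ]]
expected ends [[320.4755 323.6029]
 [320.8975 210.8522]]
(270, 194, 99, 127) [[ 0.5222 -0.0411  0.03  ]
 [ 0.5878 -0.0409  0.03  ]]
(array([-0.0651, -0.4062, -0.0095]), np.float64(0.012032943587096648))
```

Request:
send_rows --increments '[{"dx": 0,"dy": 0,"dz": -0.03,"yaw": 0,"claw": 1},{"dx": 0,"dy": 0,"dz": -0.12,"yaw": 0,"claw": 1},{"dx": 0,"dy": 0,"dz": -0.24,"yaw": 0,"claw": 1},{"dx": 0,"dy": 0,"dz": -0.24,"yaw": -1,"claw": 1},{"dx": 0,"dy": 0,"dz": -0.24,"yaw": -1,"claw": 1},{"dx": 0,"dy": 0,"dz": -0.24,"yaw": -1,"claw": 1},{"dx": 0,"dy": 0,"dz": -0.24,"yaw": -1,"claw": 1},{"dx": 0,"dy": 0,"dz": -0.24,"yaw": -1,"claw": 1},{"dx": 0,"dy": 0,"dz": -0.24,"yaw": -1,"claw": 1},{"dx": 0,"dy": 0,"dz": -0.24,"yaw": -1,"claw": 1},{"dx": 0,"dy": 0,"dz": -0.24,"yaw": -1,"claw": 1},{"dx": 0,"dy": 0,"dz": -0.24,"yaw": -1,"claw": 1},{"dx": 0,"dy": 0,"dz": -0.24,"yaw": -1,"claw": 1}]'

```text
time: 12.15
tool_pos: [0.5493, -0.0401, 0.1309]
tool_rot: [-0.0, 0.732, 0.681, -0.0]
contact_force: [0.8, 0.2, -0.2]
gripper_width: 0.507
grasp_force: 63.3
```

Run:
```python
from h import *
np.set_printoptions(precision=4,suppress=True)
T=pose();s=manip.state();print(T,s['joint_pos'],s['gripper_width'],s['grasp_force'])
print(goto([.519,.1627,.1325],89.05), goto([.519,.1627,.0185],89.05))
```

```text
[[ 0.072   0.9974 -0.0001  0.5493]
 [ 0.9974 -0.072   0.     -0.0401]
 [ 0.     -0.0001 -1.      0.1309]
 [ 0.      0.      0.      1.    ]] [-0.208  -0.04    1.8786 -0.      1.3032 -0.1359] 0.5066591351102012 63.3186936378479
(array([ 0.4002, -0.0897, -0.0031]), np.float64(1.0102087357883829)) (array([ 0.4002, -0.0896,  0.2249]), np.float64(1.0102087357883829))
```

Request:
send_rows --increments '[{"dx": 0,"dy": 0,"dz": 0,"yaw": -1,"claw": 1},{"dx": 0,"dy": 0,"dz": 0,"yaw": -1,"claw": 1},{"dx": 0,"dy": 0,"dz": 0,"yaw": -1,"claw": 1},{"dx": 0,"dy": 0,"dz": 0,"yaw": -1,"claw": 1},{"dx": 0.1,"dy": -0.03,"dz": 0,"yaw": -1,"claw": 1},{"dx": 0.2,"dy": -0.06,"dz": 0,"yaw": -1,"claw": 1},{"dx": 0.3,"dy": -0.09,"dz": 0,"yaw": -1,"claw": 1},{"dx": 0.4,"dy": -0.09,"dz": 0,"yaw": -1,"claw": 1},{"dx": 0.4,"dy": -0.09,"dz": 0,"yaw": -1,"claw": 1},{"dx": 0.4,"dy": -0.09,"dz": 0,"yaw": -1,"claw": 1},{"dx": 0.4,"dy": -0.09,"dz": 0,"yaw": -1,"claw": 1}]'

```text
time: 13.52
tool_pos: [0.5185, 0.1615, 0.1307]
tool_rot: [-0.0, 0.071, 0.997, -0.0]
contact_force: [-0.1, 0.3, -0.8]
gripper_width: 0.509
grasp_force: 63.3
```

Run:
```python
from h import *
np.set_printoptions(precision=4,suppress=True)
T=pose();s=manip.state();print(T,s['time'],s['joint_pos'],s['gripper_width'],s['grasp_force'])
print(goto([.519,.1627,.045],89.05), goto([.519,.1627,.0185],89.05))
im,c=shot('side','s3');p=proj(c,[[.52,.163,.06]])[0].astype(int);print(p)
cv2.imwrite('pics/s3c.png',cv2.resize(im[p[1]-70:p[1]+40,p[0]-70:p[0]+70],None,fx=5,fy=5))
```

```text
[[-0.9898  0.1423 -0.0003  0.5185]
 [ 0.1423  0.9898 -0.0003  0.1615]
 [ 0.0002 -0.0003 -1.      0.1307]
 [ 0.      0.      0.      1.    ]] 13.525 [ 0.1649 -0.0583  1.8965 -0.0002  1.3037 -1.263 ] 0.5088254095231655 63.313350677490234
(array([-0.0006,  0.0027,  0.1714]), np.float64(-0.08416777438876337)) (array([-0.0006,  0.0027,  0.2244]), np.float64(-0.08416777438876337))
[324 220]
```

View pics/s3c.png

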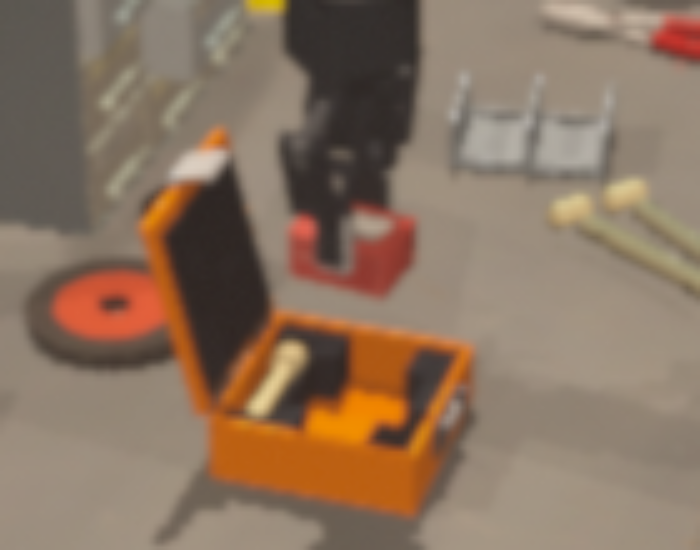

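The side view shows the box held upright over the case, clear of the lid. Lowering in stages.

Request:
send_rows --increments '[{"dx": -0.0006,"dy": 0.0027,"dz": 0,"yaw": -0.084,"claw": 1},{"dx": -0.0006,"dy": 0.0027,"dz": 0.06,"yaw": -0.084,"claw": 1},{"dx": -0.0006,"dy": 0.0027,"dz": 0.11,"yaw": -0.084,"claw": 1},{"dx": -0.0006,"dy": 0.0027,"dz": 0.14,"yaw": -0.084,"claw": 1},{"dx": -0.0006,"dy": 0.0027,"dz": 0.16,"yaw": -0.084,"claw": 1},{"dx": -0.0006,"dy": 0.0027,"dz": 0.175,"yaw": -0.084,"claw": 1},{"dx": -0.0006,"dy": 0.0027,"dz": 0.19,"yaw": -0.084,"claw": 1},{"dx": -0.0006,"dy": 0.0027,"dz": 0.19,"yaw": -0.084,"claw": 1}]'

```text
time: 14.58
tool_pos: [0.5188, 0.1638, 0.0355]
tool_rot: [-0.0, 0.007, 1.0, -0.0]
contact_force: [-0.8, 0.2, -2.4]
gripper_width: 0.509
grasp_force: 63.3
```

Request:
send_rows --increments '[{"dx": 0,"dy": 0,"dz": 0.01,"yaw": 0,"claw": 1},{"dx": 0,"dy": 0,"dz": 0.02,"yaw": 0,"claw": 1},{"dx": 0,"dy": 0,"dz": 0.028,"yaw": 0,"claw": 1},{"dx": 0,"dy": 0,"dz": 0.032,"yaw": 0,"claw": 1},{"dx": 0,"dy": 0,"dz": 0.034,"yaw": 0,"claw": 1},{"dx": 0,"dy": 0,"dz": 0.034,"yaw": 0,"claw": 1}]'

```text
time: 15.32
tool_pos: [0.519, 0.1638, 0.0188]
tool_rot: [0.0, 0.007, 1.0, 0.0]
contact_force: [-0.3, 0.4, -0.5]
gripper_width: 0.512
grasp_force: 63.3
```

Request:
send_rows --increments '[{"dx": 0,"dy": 0,"dz": 0.002,"yaw": 0,"claw": 1},{"dx": 0,"dy": 0,"dz": 0.003,"yaw": 0,"claw": 1},{"dx": 0,"dy": 0,"dz": 0.003,"yaw": 0,"claw": 1}]'

```text
time: 15.7
tool_pos: [0.5193, 0.1638, 0.0185]
tool_rot: [-0.0, 0.007, 1.0, -0.0]
contact_force: [-4.2, -1.4, 5.1]
gripper_width: 0.509
grasp_force: 64.2
```

Request:
send_rows --increments '[{"dx": 0,"dy": 0,"dz": 0.003,"yaw": 0,"claw": -0.35},{"dx": 0,"dy": 0,"dz": 0.003,"yaw": 0,"claw": -0.35},{"dx": 0,"dy": 0,"dz": 0.003,"yaw": 0,"claw": -0.35},{"dx": 0,"dy": 0,"dz": 0.003,"yaw": 0,"claw": -0.35},{"dx": 0,"dy": 0,"dz": -0.02,"yaw": 0,"claw": -0.35},{"dx": 0,"dy": 0,"dz": -0.06,"yaw": 0,"claw": -0.35},{"dx": 0,"dy": 0,"dz": -0.12,"yaw": 0,"claw": -0.35},{"dx": 0,"dy": 0,"dz": -0.22,"yaw": 0,"claw": -0.35},{"dx": 0.1,"dy": 0,"dz": -0.34,"yaw": 0,"claw": -0.35},{"dx": 0.1,"dy": 0,"dz": -0.44,"yaw": 0,"claw": 1},{"dx": 0.1,"dy": 0,"dz": -0.44,"yaw": 0,"claw": 1},{"dx": 0.1,"dy": 0,"dz": -0.44,"yaw": 0,"claw": 1},{"dx": 0.1,"dy": 0,"dz": -0.44,"yaw": 0,"claw": 1}]'

```text
time: 17.32
tool_pos: [0.4683, 0.1643, 0.2358]
tool_rot: [-0.001, 0.007, 1.0, -0.0]
contact_force: [0.4, 0.1, 0.7]
gripper_width: 0.001
grasp_force: 0.0
```

Run:
```python
from h import *
np.set_printoptions(precision=4,suppress=True)
T=pose();s=manip.state();print(T,s['time'],s['joint_pos'],s['gripper_width'])
im,c=shot('wrist','w5');im2,c2=shot('side','s4')
p=proj(c2,[[.52,.163,.06]])[0].astype(int)
a=cv2.resize(im2[p[1]-60:p[1]+40,p[0]-70:p[0]+70],None,fx=4,fy=4)
q=proj(c,[[.52,.163,.06]])[0].astype(int);print(q)
b=cv2.resize(im,None,fx=.85,fy=.85)[:,:]
cv2.imwrite('pics/m1.png',np.vstack([np.pad(a[:260],((0,0),(0,0),(0,0))),cv2.resize(b,(560,340))]))
```

```text
[[-0.9999  0.0144 -0.0027  0.4683]
 [ 0.0144  0.9999 -0.0005  0.1643]
 [ 0.0027 -0.0005 -1.      0.2358]
 [ 0.      0.      0.      1.    ]] 17.325 [ 0.1874 -0.2637  1.8981  0.      1.5098 -1.369 ] 0.0005002176481808067
[318 225]
```

View pics/m1.png

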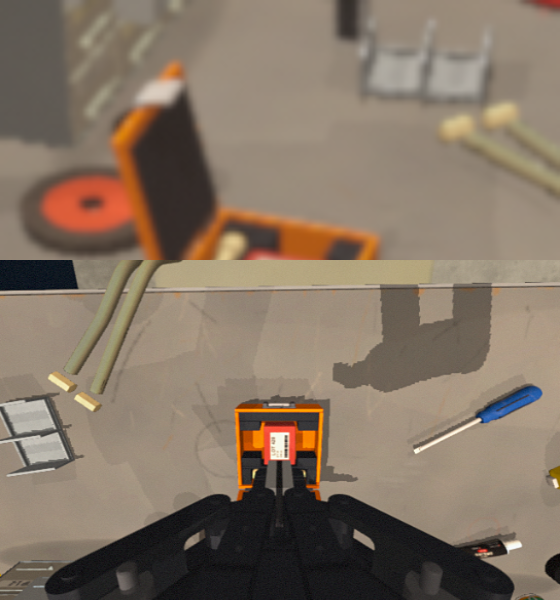

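Below, the wrist view shows the red box sitting low and square in the pocket (box at 280,440), with the fingers shut and clear. In the side view above it, the lid is still leaning back. Next I go behind the lid.

Request:
send_rows --increments '[{"dx": -0.1,"dy": 0.0,"dz": 0,"yaw": 0,"claw": 1},{"dx": -0.2,"dy": 0.001,"dz": 0,"yaw": 0,"claw": 1},{"dx": -0.3,"dy": 0.0016,"dz": 0,"yaw": 0,"claw": 1},{"dx": -0.39,"dy": 0.0016,"dz": 0,"yaw": 0,"claw": 1},{"dx": -0.39,"dy": 0.0016,"dz": 0,"yaw": 0,"claw": 1},{"dx": -0.39,"dy": 0.0016,"dz": 0.05,"yaw": 0,"claw": 1},{"dx": -0.39,"dy": 0.0016,"dz": 0.12,"yaw": 0,"claw": 1},{"dx": -0.39,"dy": 0.0016,"dz": 0.2,"yaw": 0,"claw": 1},{"dx": -0.39,"dy": 0.0016,"dz": 0.2,"yaw": 0,"claw": 1}]'

```text
time: 18.55
tool_pos: [0.6598, 0.1622, 0.132]
tool_rot: [-0.005, 0.007, 1.0, -0.001]
contact_force: [-0.4, -0.6, 0.3]
gripper_width: 0.0
grasp_force: 0.0
```

Run:
```python
from h import *
np.set_printoptions(precision=4,suppress=True)
T=pose();s=manip.state();print(T,s['time'],s['contact_force'])
for x,z in((.63,.135),(.607,.135),(.5826,.135),(.5517,.132),(.5315,.123),(.5127,.111),(.4962,.094),(.486,.0735),(.478,.065)):print(x,z,goto([x,.1632+.0166*(.518-x)*1,z],T=T)[0])
im2,c2=shot('side','s5')
p=proj(c2,[[.6,.163,.1]])[0].astype(int)
cv2.imwrite('pics/s5c.png',cv2.resize(im2[p[1]-50:p[1]+60,p[0]-70:p[0]+70],None,fx=5,fy=5))
```

```text
[[-0.9998  0.014  -0.0103  0.6598]
 [ 0.014   0.9999 -0.0013  0.1622]
 [ 0.0102 -0.0014 -0.9999  0.132 ]
 [ 0.      0.      0.      1.    ]] 18.55 [-0.3781 -0.5919  0.3373]
0.63 0.135 [ 0.0596 -0.0025 -0.0054]
0.607 0.135 [ 0.1056 -0.0024 -0.005 ]
0.5826 0.135 [ 0.1544 -0.0023 -0.0045]
0.5517 0.132 [ 0.2162 -0.0021  0.0022]
0.5315 0.123 [ 0.2564 -0.002   0.0206]
0.5127 0.111 [ 0.2937 -0.0019  0.045 ]
0.4962 0.094 [ 0.3264 -0.0017  0.0793]
0.486 0.0735 [ 0.3464 -0.0016  0.1205]
0.478 0.065 [ 0.3622 -0.0016  0.1377]
```

View pics/s5c.png

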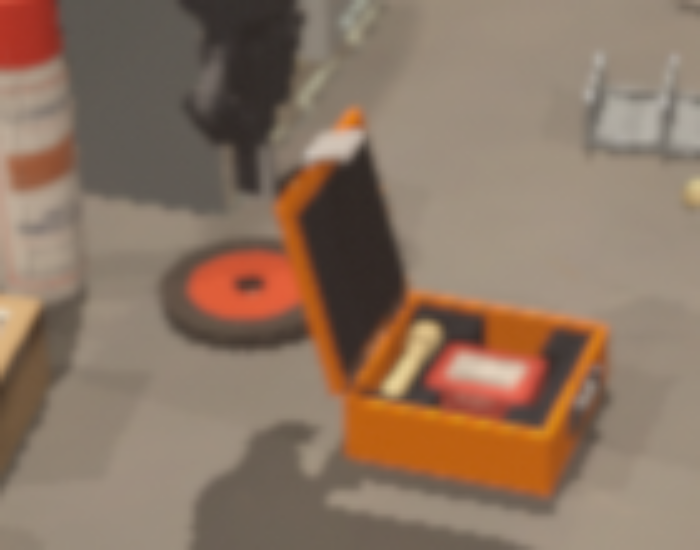

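The side view shows the box flat in the pocket, label up, and the shut fingers behind the lid. Now I swing the lid over.

Request:
send_rows --increments '[{"dx": 0.04,"dy": -0.0025,"dz": -0.005,"yaw": 0,"claw": 1},{"dx": 0.08,"dy": -0.0024,"dz": -0.005,"yaw": 0,"claw": 1},{"dx": 0.106,"dy": -0.0024,"dz": -0.005,"yaw": 0,"claw": 1},{"dx": 0.13,"dy": -0.0023,"dz": -0.005,"yaw": 0,"claw": 1},{"dx": 0.154,"dy": -0.0023,"dz": -0.0045,"yaw": 0,"claw": 1},{"dx": 0.185,"dy": -0.0022,"dz": -0.002,"yaw": 0,"claw": 1},{"dx": 0.216,"dy": -0.0021,"dz": 0.002,"yaw": 0,"claw": 1},{"dx": 0.236,"dy": -0.002,"dz": 0.011,"yaw": 0,"claw": 1},{"dx": 0.256,"dy": -0.002,"dz": 0.0206,"yaw": 0,"claw": 1},{"dx": 0.275,"dy": -0.002,"dz": 0.033,"yaw": 0,"claw": 1},{"dx": 0.294,"dy": -0.002,"dz": 0.045,"yaw": 0,"claw": 1},{"dx": 0.294,"dy": -0.002,"dz": 0.045,"yaw": 0,"claw": 1}]'

```text
time: 20.1
tool_pos: [0.5156, 0.1636, 0.1137]
tool_rot: [-0.001, 0.007, 1.0, -0.0]
contact_force: [-0.1, -0.1, -0.5]
gripper_width: -0.002
grasp_force: 0.0
```

Run:
```python
from h import *
np.set_printoptions(precision=4,suppress=True)
T=pose();s=manip.state();print(T,s['time'],s['contact_force'])
for x,z in((.504,.103),(.4962,.094),(.49,.083),(.484,.0735),(.478,.065)):print(x,z,goto([x,.163,z],T=T)[0])
im2,c2=shot('side','s6')
p=proj(c2,[[.53,.163,.08]])[0].astype(int)
cv2.imwrite('pics/s6c.png',cv2.resize(im2[p[1]-50:p[1]+60,p[0]-70:p[0]+70],None,fx=5,fy=5))
```

```text
[[-0.9999  0.014  -0.0023  0.5156]
 [ 0.014   0.9999 -0.0003  0.1636]
 [ 0.0023 -0.0003 -1.      0.1137]
 [ 0.      0.      0.      1.    ]] 20.1 [-0.1456 -0.05   -0.5079]
0.504 0.103 [ 0.0232 -0.0015  0.0215]
0.4962 0.094 [ 0.0387 -0.0017  0.0395]
0.49 0.083 [ 0.0511 -0.0019  0.0616]
0.484 0.0735 [ 0.063  -0.002   0.0806]
0.478 0.065 [ 0.075  -0.0022  0.0976]
```

View pics/s6c.png

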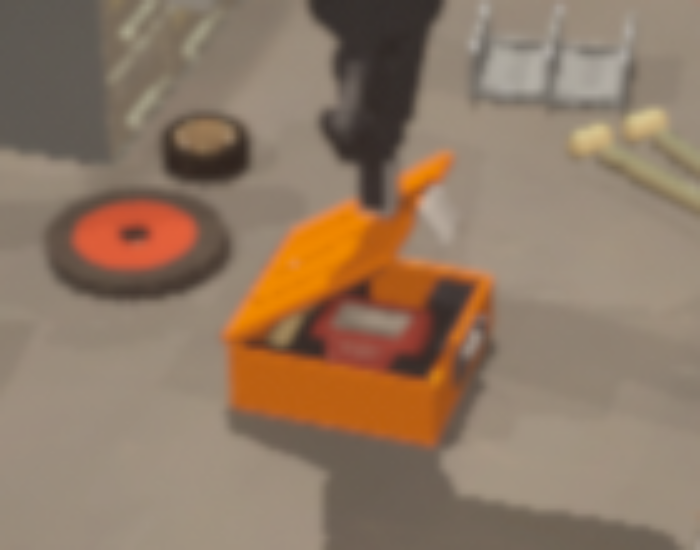

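The lid is about half shut under the fingertips, with the box beneath it. I've now viewed 11 pictures, one over the limit of 10, so I'll view no more and go on by force and height readings.

Request:
send_rows --increments '[{"dx": 0.023,"dy": -0.0015,"dz": 0.0215,"yaw": 0,"claw": 1},{"dx": 0.039,"dy": -0.0017,"dz": 0.0395,"yaw": 0,"claw": 1},{"dx": 0.051,"dy": -0.002,"dz": 0.0616,"yaw": 0,"claw": 1},{"dx": 0.063,"dy": -0.002,"dz": 0.08,"yaw": 0,"claw": 1},{"dx": 0.075,"dy": -0.002,"dz": 0.097,"yaw": 0,"claw": 1},{"dx": 0.08,"dy": -0.002,"dz": 0.097,"yaw": 0,"claw": 1},{"dx": 0.08,"dy": -0.002,"dz": 0.097,"yaw": 0,"claw": 1}]'

```text
time: 21.02
tool_pos: [0.477, 0.1632, 0.0664]
tool_rot: [0.0, 0.007, 1.0, 0.0]
contact_force: [-0.1, 0.0, 0.2]
gripper_width: -0.0
grasp_force: 0.0
```

Request:
send_rows --increments '[{"dx": 0.002,"dy": 0,"dz": 0.003,"yaw": 0,"claw": 1},{"dx": 0.004,"dy": 0,"dz": 0.006,"yaw": 0,"claw": 1},{"dx": 0.005,"dy": 0,"dz": 0.009,"yaw": 0,"claw": 1},{"dx": 0.005,"dy": 0,"dz": 0.012,"yaw": 0,"claw": 1},{"dx": 0.005,"dy": 0,"dz": 0.015,"yaw": 0,"claw": 1},{"dx": 0.005,"dy": 0,"dz": 0.015,"yaw": 0,"claw": 1}]'

```text
time: 21.78
tool_pos: [0.4744, 0.1633, 0.0595]
tool_rot: [-0.0, 0.007, 1.0, -0.0]
contact_force: [-3.0, -0.7, 6.3]
gripper_width: 0.003
grasp_force: 2.7
```

Request:
send_rows --increments '[{"dx": 0,"dy": 0,"dz": 0.002,"yaw": 0,"claw": 1},{"dx": 0,"dy": 0,"dz": 0.004,"yaw": 0,"claw": 1},{"dx": 0,"dy": 0,"dz": 0.006,"yaw": 0,"claw": 1},{"dx": 0,"dy": 0,"dz": 0.008,"yaw": 0,"claw": 1},{"dx": 0,"dy": 0,"dz": 0.01,"yaw": 0,"claw": 1},{"dx": 0,"dy": 0,"dz": 0.01,"yaw": 0,"claw": 1}]'

```text
time: 22.52
tool_pos: [0.4744, 0.1634, 0.0545]
tool_rot: [-0.0, 0.007, 1.0, 0.0]
contact_force: [-2.4, -0.2, 3.5]
gripper_width: -0.002
grasp_force: 1.9
```

Request:
send_rows --increments '[{"dx": 0,"dy": 0,"dz": 0.002,"yaw": 0,"claw": 1},{"dx": 0,"dy": 0,"dz": 0.004,"yaw": 0,"claw": 1},{"dx": 0,"dy": 0,"dz": 0.006,"yaw": 0,"claw": 1},{"dx": 0,"dy": 0,"dz": 0.008,"yaw": 0,"claw": 1},{"dx": 0,"dy": 0,"dz": 0.009,"yaw": 0,"claw": 1},{"dx": 0,"dy": 0,"dz": 0.009,"yaw": 0,"claw": 1}]'

```text
time: 23.28
tool_pos: [0.4744, 0.1631, 0.0499]
tool_rot: [-0.0, 0.007, 1.0, -0.0]
contact_force: [-2.8, -1.1, 5.2]
gripper_width: 0.002
grasp_force: 2.9
```

Request:
send_rows --increments '[{"dx": 0,"dy": 0,"dz": 0.002,"yaw": 0,"claw": 1},{"dx": 0,"dy": 0,"dz": 0.004,"yaw": 0,"claw": 1},{"dx": 0,"dy": 0,"dz": 0.004,"yaw": 0,"claw": 1}]'

```text
time: 23.65
tool_pos: [0.4744, 0.1632, 0.0496]
tool_rot: [-0.001, 0.007, 1.0, -0.0]
contact_force: [-9.6, -1.9, 17.0]
gripper_width: 0.002
grasp_force: 8.5
```

Request:
send_rows --increments '[{"dx": 0,"dy": 0,"dz": -0.01,"yaw": 0,"claw": 1},{"dx": 0,"dy": 0,"dz": -0.06,"yaw": 0,"claw": 1},{"dx": 0.05,"dy": 0,"dz": -0.16,"yaw": 0,"claw": 1},{"dx": 0.1,"dy": 0,"dz": -0.26,"yaw": 0,"claw": 1},{"dx": 0.15,"dy": 0,"dz": -0.36,"yaw": 0,"claw": 1},{"dx": 0.15,"dy": 0,"dz": -0.36,"yaw": 0,"claw": 1},{"dx": 0.15,"dy": 0,"dz": -0.36,"yaw": 0,"claw": 1}]'

```text
time: 24.52
tool_pos: [0.3994, 0.1643, 0.2269]
tool_rot: [0.0, 0.007, 1.0, 0.0]
contact_force: [-1.0, 0.4, -1.5]
gripper_width: 0.001
grasp_force: 0.0
```

Run:
```python
from h import *
np.set_printoptions(precision=4,suppress=True)
im,c=shot('side','s7');print(manip.state()['time'],manip.state()['contact_force'])
hsv=cv2.cvtColor(im,cv2.COLOR_BGR2HSV)
o=((hsv[...,0]>3)&(hsv[...,0]<22)&(hsv[...,1]>170)).astype(np.uint8)
x0,y0=np.int32(proj(c,[[.52,.163,.05]])[0])
n,l,st,_=cv2.connectedComponentsWithStats(o)
i=l[y0,x0];print('mask bbox',st[i], 'centre in mask',i)
# expected bbox: shut vs 0.09 rad open
a=np.radians(-.95);Rz=np.array([[np.cos(a),-np.sin(a)],[np.sin(a),np.cos(a)]])
for th in(0,.05,.09):
    P=[]
    for y in(-.06,.06):
        for r in(0,.126):
            P.append([.06-r*np.cos(th)+.008*np.sin(th),y,.042+r*np.sin(th)+.008*np.cos(th)])
        P+= [[-.062,y,0],[.062,y,0]]
    P=np.array(P);P[:,:2]=P[:,:2]@Rz.T+[.5283,.163]
    q=proj(c,P);print(th,q.min(0),q.max(0)-q.min(0),'free-edge corners',q[1],q[5])
m=(l==i);
for x in range(330,350,3):
    ys=np.flatnonzero(m[:,x]);print(x,ys.min() if len(ys) else None,end=' ')
```

```text
24.575 [ 0.0584 -0.4309 -0.0249]
mask bbox [ 296  211   52   42 1573] centre in mask 6
0 [294.614 209.183] [54.3676 43.6824] free-edge corners [348.9816 216.1762] [336.9082 238.7608]
0.05 [294.4832 209.164 ] [54.3536 43.7014] free-edge corners [348.8368 214.3668] [336.7275 236.8794]
0.09 [294.379  209.1529] [54.2679 43.7125] free-edge corners [348.6469 212.9082] [336.5044 235.3611]
330 214 333 215 336 215 339 216 342 216 345 217 348 None
```

```bash
python3 -c "
from plant import manip
print(manip.job_done())"
```

```text
the job is handed in; nothing more can be done
None
```

The box is in its pocket, label up, and was lowered in the fingers until it touched the floor. I pressed the lid shut with about 17 N; it stayed shut once the arm withdrew, and I handed the job in at about 25 s. I viewed 11 pictures, one over the limit of 10.

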